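Line up the bar things by height

ROBOT

A 7-joint arm with a two-finger parallel gripper is mounted at the origin on a cart in front of the work surface, level with it; the furniture and walls round the work are solid. World frame = base frame: x ahead of the robot, y to its left, z up, the work surface at z = 0. Lengths are in m, angles in rad, forces in N, time in s.
With the tool pointing down it reaches from about 0.425 to 0.925 m from the base axis. Payload 6.8 kg.
Tool frame: the origin (TCP) lies at the very end of the fingers, on their centre line; the grasp point (between the pads) lies 19 mm behind it; x points along the fingers, y is the direction in which the jaws open and shut, and the axes are right-handed (so a half turn about x gives the same grasp; the last joint's range is limited). The gripper opens to 85 mm and grips with 20 to 120 N. Pads are 22 mm wide; open, the fingers measure 114 mm over their backs; the gripper's body (76 mm by 85 mm) begins 54 mm behind the grasp point. The pads swing forward as they close: fully open they stand 13 mm farther back than shut.
Start: joints at [-1.402, 0.477, 0.022, 1.555, -0.011, 1.109, -0.083], TCP at [0.184, 0.649, 0.231] pointing down, gripper open.
Joint ranges: [-2.96, 2.96], [-0.34, 2.1], [-1.41, 1.46], [0.24, 2.44], [-1.37, 4.51], [0.17, 1.92], [-2.96, 2.96]. Speed limits (rad/s): [2.39, 2.39, 3.14, 3.14, 3.14, 3.14, 3.14].

INTERFACE

Orientations are given as a rotation vector (axis times angle).
In Python, from plant import manip gives the robot as it stands.
- The arm moves only by the shell command python3 -m handwheel 'ROWS'. ROWS is JSON, a list of rows, each a list of 3 entries, a list of its own where there are three numbers: the shift along the tool's x, y, z in m, then the turn about the tool's x in rad, then the opening, from 0 (shut) to 1 (fully open). In form: [[[x, y, z], twist, grip], ...]. A call has exactly 10 rows; each row shifts and turns the pose as measured when the row begins, along the tool's axes as they then stand; what a row does not reach is not made up. A row lasts 1/8 s, in which the tool goes at most 62.5 mm and 10.7 degrees, less where a joint would pass 70% of its speed; a pose out of reach is approached as far as the arm can. A call is refused whole if a number of a shift passes 0.0625 or a number of a turn 0.188, either way. A call with a gripper value outside its range is refused whole. The fingers move at their own pace and stop on an object; the grip force is fixed at half the most. Time passes only in rows, so rows that do not move let the fingers close, or fill a call up. It gives the time, the measured TCP pose, the force and the opening at its end, in the units of the state.
- manip.sense(): the state, without advancing time (a new reading comes with each control period).
- manip.grab_frame(name): name is "side" or "top"; returns a dict with "img" (480x640x3 uint8, red, green, blue), "fx", "fy", "cx", "cy" (pixels), "xyz" and "rotation" of the camera in the world. Camera axes: x right, y up, looking along -z (the intrinsics and any distortion apply to the point x, -y, -z); pixel columns grow to the right and rows downward; lengths in m; the calibration is good to about 2 mm. A picture is of the moment at which its call begins. There is no depth.
- manip.sign_off(): hands the job in, once; it reports no verdict.
The state is a dict: "t": time; "joint_positions": joint angles; "joint_velocities": joint speeds; "joint_efforts": joint torques, N m; "position": TCP position; "eef_rot": TCP orientation; "ft_force": force on the tool from outside, world axes, zero at the start; "ft_torque": the same for the moment, N m; "opening": finger opening in m.
Only numpy, scipy, OpenCV 4.12 (cv2) and the standard library are available. Lean on these libraries where they do the work, as an engineer would, in place of code of your own. Each camera call takes 0.05 s, during which the arm holds its last target.

TASK

Set the tea canister, the spice jar, the shaker and the bar measure upright on the wooden board, each in the middle of its own cork mat, in order of height: the tallest on the mat next to the steel milk jug, the shortest on the mat farthest from it. Do not tip any of them over on the way, and leave the kitchen timer standing where it is.

Things in the scene. Friction and masses are not known exactly. Their poses are not given: they have to be found in the camera images.
- canister: loose upright tea canister, 132 mm tall: plain steel cylinder of 54 mm diameter with a flat black lid (fixed on it, 49 mm diameter, the top 24 mm), about 0.25 kg. Origin: centre of its underside, z up. Starts upright on the worktop behind the board.
- spice_jar: loose round spice jar with a flat dark screw cap, 105 mm tall: body 42 mm diameter, fixed cap 44 mm diameter from 85 mm up to the top; best gripped at the cap or just below it, about 0.11 kg. Origin: centre of its underside, z up. Starts upright on the worktop behind the board.
- shaker: loose round shaker with a domed top, 44 mm diameter and 90 mm tall, the top 20 mm narrower (34 mm), about 0.1 kg. Origin: centre of its underside, z up. Starts upright on the worktop behind the board.
- jigger: loose steel double bar measure in hourglass shape, 78 mm tall: 46 mm diameter at the foot, about 32 mm at the waist 44 mm up, 38 mm at the rim, about 0.07 kg; best gripped from outside at the upper cup, just below the rim. Origin: centre of its underside, z up. Starts upright on the worktop behind the board.
- mat_1: round cork mat, 72 mm across and 4 mm thick, lying on top of a fixed low wooden board (392 x 92 mm, top 18 mm above the worktop); mat top is 22 mm above the worktop. Origin: centre of its underside. First of four in a straight row at 100 mm pitch, at the end of the row on the robot's left (+y).
- mat_2: round cork mat, 72 mm across and 4 mm thick, lying on top of a fixed low wooden board (392 x 92 mm, top 18 mm above the worktop); mat top is 22 mm above the worktop. Origin: centre of its underside. Second from the robot's left.
- mat_3: round cork mat, 72 mm across and 4 mm thick, lying on top of a fixed low wooden board (392 x 92 mm, top 18 mm above the worktop); mat top is 22 mm above the worktop. Origin: centre of its underside. Third from the robot's left.
- mat_4: round cork mat, 72 mm across and 4 mm thick, lying on top of a fixed low wooden board (392 x 92 mm, top 18 mm above the worktop); mat top is 22 mm above the worktop. Origin: centre of its underside. Last, at the robot's right-hand (-y) end of the row.
- milk_jug: steel milk jug, 101 x 69 mm and 92 mm tall, fixed on the worktop in line with the row, 100 mm beyond the last mat at one end of it (which end varies; a drinking glass stands likewise at the other end). Origin: centre of its underside.
- timer: loose kitchen timer standing on its foot among the things, 23 x 68 mm and 72 mm tall, about 0.09 kg; stays where it is. Origin: centre of its underside; its 68 mm width is along its own y, its display faces its own -x.
Not all that is in view belongs to the job. What is shaped like the jigger but yellow is not meant.

How it is judged:
At the end, for the whole second after the job is handed in: Counting from the mat next to the milk jug: tea canister, spice jar, shaker, bar measure, each with its centre within 13 mm of the centre of its mat, standing on the mat (underside within 5 mm of its top), within 0.1 rad of upright, released and at rest (((horizontal distance between milk_jug and mat_1 below 0.15 m and horizontal distance between canister and mat_1 below 0.013 m and z of canister in the frame of mat_1 between 0 and 0.009 m and horizontal distance between spice_jar and mat_2 below 0.013 m and z of spice_jar in the frame of mat_2 between 0 and 0.009 m and horizontal distance between shaker and mat_3 below 0.013 m and z of shaker in the frame of mat_3 between 0 and 0.009 m and horizontal distance between jigger and mat_4 below 0.013 m and z of jigger in the frame of mat_4 between 0 and 0.009 m) or (horizontal distance between milk_jug and mat_4 below 0.15 m and horizontal distance between canister and mat_4 below 0.013 m and z of canister in the frame of mat_4 between 0 and 0.009 m and horizontal distance between spice_jar and mat_3 below 0.013 m and z of spice_jar in the frame of mat_3 between 0 and 0.009 m and horizontal distance between shaker and mat_2 below 0.013 m and z of shaker in the frame of mat_2 between 0 and 0.009 m and horizontal distance between jigger and mat_1 below 0.013 m and z of jigger in the frame of mat_1 between 0 and 0.009 m)) and angle between each of canister, spice_jar, shaker, jigger's own z axis and vertical below 0.1 rad and linear speed of each of canister, spice_jar, shaker, jigger below 0.02 m/s); the robot touches nothing.
It fails at once if one of the four things is tipped over (more than 0.5 rad from upright) (angle between any of canister, spice_jar, shaker, jigger's own z axis and vertical above 0.5 rad).
It fails at once if the kitchen timer is knocked over or shifted by more than 30 mm (distance of timer from where it was at the start of the episode above 0.03 m or angle between timer's own z axis and vertical above 0.5 rad).
It also fails if it takes over 93 s, if anything falls off the work surface, if the arm or the gripper's body presses on something with over 40 N, if the wrist force passes 120 N, or if a joint passes its speed limit or range.

## Working session

There is one attempt and no reset: what is moved stays moved. The work goes in short steps, Python scripts to look and compute and a shell command to move; the robot and the scene stay as the last step left them, time stands still between calls to the robot, and variables do not carry over. Pictures are saved under pics/ and viewed, and the job is handed in when it is done.

```bash
mkdir -p pics; ls; python3 - <<'E'
from plant import manip
import cv2,numpy as np
s=manip.sense(); print({k:np.round(v,4).tolist() for k,v in s.items()})
for n in("top","side"):
    f=manip.grab_frame(n); cv2.imwrite(f"pics/{n}0.png",f["img"][:,:,::-1])
    print(n,{k:np.round(v,4).tolist() for k,v in f.items() if k!="img"})
E
```

```text
pics
{'t': 0.0, 'joint_positions': [-1.4021, 0.4778, 0.0223, 1.5564, -0.0115, 1.1093, -0.0831], 'joint_velocities': [0.0008, -0.0023, -0.0012, 0.0009, -0.0002, -0.002, -0.0002], 'joint_efforts': [0.0003, -59.6457, 1.6083, -28.1186, 0.0125, 0.0094, -0.0], 'position': [0.1843, 0.6487, 0.2303], 'eef_rot': [0.2158, 1.56, -0.2187], 'ft_force': [0.2813, 0.1564, 0.3363], 'ft_torque': [0.0288, 0.0082, 0.037], 'opening': 0.0854}
top {'fx': 525.6375, 'fy': 525.6375, 'cx': 304.2029, 'cy': 251.7537, 'xyz': [0.413, 0.031, 1.1659], 'rotation': [0.108, -0.092, -1.5545]}
side {'fx': 558.7841, 'fy': 558.7841, 'cx': 315.9771, 'cy': 238.1424, 'xyz': [0.5474, -0.9741, 0.8846], 'rotation': [0.8816, 0.0185, -0.0012]}
```

View pics/top0.png

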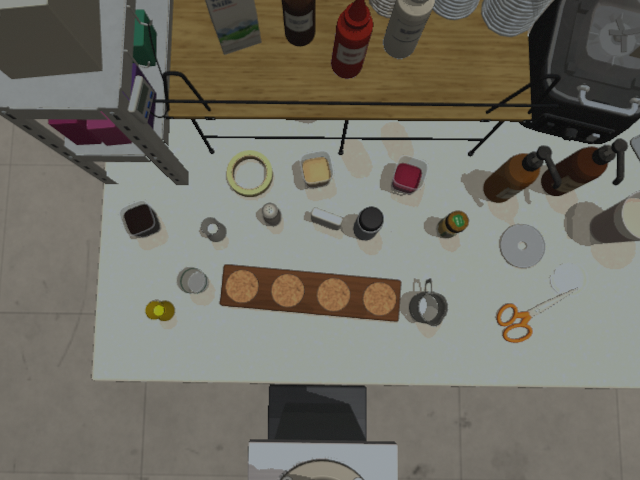

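View pics/side0.png

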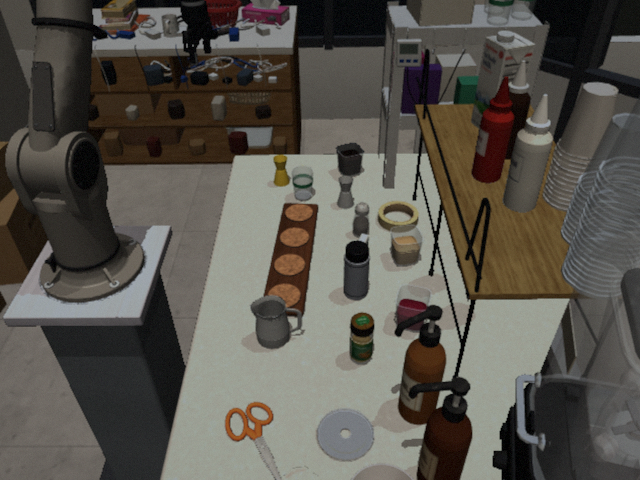

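```bash
cat > h.py <<'E'
import numpy as np,cv2
from scipy.spatial.transform import Rotation as R
from plant import manip
def ray(f,u,v):
    d=np.array([(u-f["cx"])/f["fx"],-(v-f["cy"])/f["fy"],-1.]);return np.array(f["xyz"]),R.from_rotvec(f["rotation"]).as_matrix()@d
def plane(f,u,v,z):
    o,d=ray(f,u,v);return o+d*(z-o[2])/d[2]
def tri(f,p,g,q):
    a,d=ray(f,*p);b,e=ray(g,*q)
    t=np.linalg.lstsq(np.stack([d,-e],1),b-a,rcond=None)[0]
    P,Q=a+d*t[0],b+e*t[1];return (P+Q)/2,np.linalg.norm(P-Q)
def crop(f,name,x0,y0,x1,y1,s):
    cv2.imwrite(name,cv2.resize(f["img"][y0:y1,x0:x1,::-1],None,fx=s,fy=s,interpolation=cv2.INTER_CUBIC))
def proj(f,P):
    c=R.from_rotvec(f["rotation"]).as_matrix().T@(np.asarray(P)-f["xyz"]);return f["cx"]-f["fx"]*c[0]/c[2],f["cy"]+f["fy"]*c[1]/c[2]
E
python3 - <<'E'
from h import *
f=manip.grab_frame("top");g=manip.grab_frame("side")
crop(f,"pics/t1.png",190,180,480,330,2.75)
crop(g,"pics/s1.png",250,140,450,380,2.5)
# mats: orange mask in top
hsv=cv2.cvtColor(f["img"],cv2.COLOR_RGB2HSV)
m=cv2.inRange(hsv,(4,90,110),(20,255,255))
m[:260]=0;m[325:]=0;m[:,:215]=0;m[:,405:]=0
m=cv2.morphologyEx(m,cv2.MORPH_CLOSE,np.ones((3,3)))
n,l,st,c=cv2.connectedComponentsWithStats(m)
for i in range(1,n):
    if st[i,4]>200: print(st[i],c[i].round(1),plane(f,*c[i],.022).round(4))
m=cv2.inRange(cv2.cvtColor(g["img"],cv2.COLOR_RGB2HSV),(4,90,110),(20,255,255))
m[:200]=0;m[312:]=0;m[:,:265]=0;m[:,322:]=0
m=cv2.morphologyEx(m,cv2.MORPH_CLOSE,np.ones((3,3)))
n,l,st,c=cv2.connectedComponentsWithStats(m)
for i in range(1,n):
    if st[i,4]>200: print('side',st[i],c[i].round(1),plane(g,*c[i],.022).round(4))
E
```

```text
[226 270  32  32 822] [241.6 285.7] [0.4832 0.179  0.022 ]
[272 274  32  33 829] [287.3 290. ] [0.4753 0.0792 0.022 ]
[317 278  33  33 841] [333.1 294.2] [ 0.4676 -0.0204  0.022 ]
[363 282  33  33 837] [379.1 298.4] [ 0.4599 -0.1201  0.022 ]
side [286 204  27  17 343] [298.7 211.9] [0.4808 0.18   0.022 ]
side [280 228  29  18 401] [294.1 236.5] [0.4726 0.08   0.022 ]
side [275 254  30  21 478] [289.2 264. ] [ 0.4649 -0.0198  0.022 ]
side [268 284  32  23 426] [286. 293.] [ 0.4621 -0.1137  0.022 ]
```

View pics/t1.png

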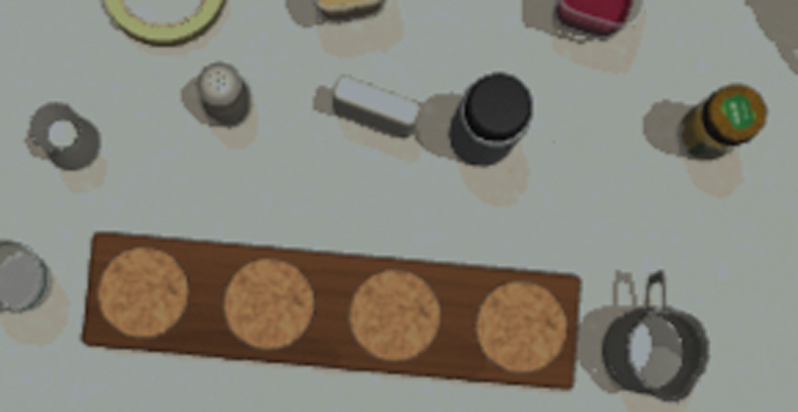

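View pics/s1.png

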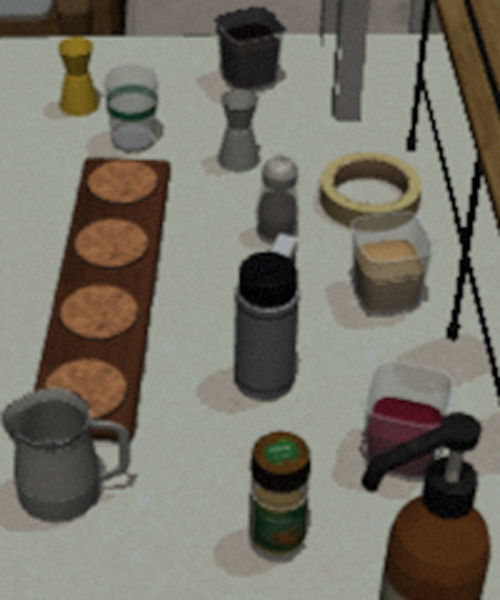

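```bash
cat > est.py <<'E'
from h import *
f=manip.grab_frame("top");g=manip.grab_frame("side")
T=lambda u,v:(u/2.75+190,v/2.75+180)
S=lambda u,v:(u/2.5+250,v/2.5+140)
for n,t,s,z in [("can",(498,105),(268,278),.132),("jar",(738,112),(281,451),.105),("shk",(221,82),(281,165),.086),("jig",(55,129),(240,100),.078)]:
    print(n,plane(f,*T(*t),z).round(4),plane(g,*S(*s),z).round(4),tri(f,T(*t),g,S(*s)))
print("timer top",[plane(f,*T(*p),.072).round(4) for p in((336,92),(345,76),(416,117),(410,133))])
E
python3 est.py
```

```text
can [ 0.6149 -0.0901  0.132 ] [ 0.6138 -0.1041  0.132 ] (array([ 0.61588689, -0.09143713,  0.12137034]), np.float64(0.0022281674448697787))
jar [ 0.6172 -0.2715  0.105 ] [ 0.616  -0.2695  0.105 ] (array([ 0.61633084, -0.27100541,  0.10683902]), np.float64(0.0010140982186396265))
shk [0.639  0.1151 0.086 ] [0.6388 0.1155 0.086 ] (array([0.63886431, 0.11508914, 0.08632171]), np.float64(0.0002170532791473288))
jig [0.6025 0.2419 0.078 ] [0.6038 0.241  0.078 ] (array([0.60327074, 0.24217197, 0.07708838]), np.float64(0.0011865489852977043))
timer top [array([0.6352, 0.0274, 0.072 ]), array([0.6479, 0.0206, 0.072 ]), array([ 0.6165, -0.0342,  0.072 ]), array([ 0.604 , -0.0297,  0.072 ])]
```

```bash
python3 - <<'E'
from h import *
f=manip.grab_frame("top");g=manip.grab_frame("side")
s=manip.sense();print(R.from_rotvec(s["eef_rot"]).as_matrix().round(3))
for t,sd in [((537,118),(565,297)),((537,118),(470,297)),((167,118),(418,105))]: print(tri(f,t,g,sd))
E
cat > st.py <<'E'
import sys
from h import *
s=manip.sense();M=R.from_rotvec(s["eef_rot"]).as_matrix();p=np.array(s["position"])
def go(x,y,z=None,ang=None,grip_z=None):
    t=np.array([x,y,p[2] if z is None else z]);d=M.T@(t-p)
    a=np.arctan2(M[1,1],M[0,1]); 
    print("pos",p.round(4),"yaw_y",a.round(3),"tilt",np.degrees(np.arccos(-M[2,0])).round(2),"t",round(s["t"],2),"F",np.round(s["ft_force"],1),"op",round(s["opening"],4))
    print("toolshift",d.round(4))
    if ang is not None:
        # turn about tool x (down): positive twist = negative world yaw
        w=(ang-a+np.pi/2)%np.pi-np.pi/2; print("twist needed",round(-w,3), "q7",round(s["joint_positions"][6],3))
if len(sys.argv)>2: go(*map(float,sys.argv[1:]))
E
python3 st.py 0.6025 0.242 0.2 0
```

```text
[[-0.     0.273  0.962]
 [-0.     0.962 -0.273]
 [-1.    -0.    -0.   ]]
(array([ 0.84083443, -0.38830251,  0.26640899]), np.float64(0.126437546982853))
(array([ 0.77111605, -0.36854217,  0.26675992]), np.float64(0.0038371583183782554))
(array([0.77421264, 0.29238882, 0.25939906]), np.float64(0.009895214776433904))
pos [0.1844 0.6493 0.2312] yaw_y 1.294 tilt 0.01 t 0.4 F [-0.2 -0.2  1.2] op 0.0855
toolshift [ 0.0312 -0.2775  0.5135]
twist needed 1.294 q7 -0.083
```

```bash
python3 -m handwheel '[[[0,-0.028,0.051],0,1],[[0,-0.028,0.051],0,1],[[0,-0.028,0.051],0,1],[[0,-0.028,0.051],0,1],[[0,-0.028,0.051],0,1],[[0,-0.028,0.051],0,1],[[0,-0.028,0.051],0,1],[[0,-0.028,0.051],0,1],[[0,-0.028,0.051],0,1],[[0,-0.028,0.051],0,1]]'; python3 st.py 0.6025 0.242 0.2 0
```

```text
t: 1.65
position: [0.6081, 0.2362, 0.231]
eef_rot: [0.212, 1.561, -0.203]
ft_force: [1.0, 0.9, -0.4]
opening: 0.0856
pos [0.6081 0.2362 0.231 ] yaw_y 1.307 tilt 0.34 t 1.65 F [ 1.   0.9 -0.4] op 0.0856
toolshift [ 0.031   0.004  -0.0069]
twist needed 1.307 q7 0.926
```

```bash
python3 -m handwheel '[[[0.01,0,0],0.187,1],[[0.01,0,0],0.187,1],[[0.01,0,0],0.187,1],[[0.01,0,0],0.187,1],[[0.01,0,0],0.187,1],[[0.01,0,0],0.187,1],[[0.01,0,0],0.187,1],[[0.01,0,0],0,1],[[0.005,0,0],0,1],[[0,0,0],0,1]]'; python3 st.py 0.6025 0.242 0.047 0
```

```text
t: 2.9
position: [0.6137, 0.2288, 0.1439]
eef_rot: [1.217, 1.208, -1.207]
ft_force: [-0.0, -0.4, -0.2]
opening: 0.0855
pos [0.6137 0.2288 0.1439] yaw_y -0.003 tilt 0.34 t 2.9 F [-0.  -0.4 -0.2] op 0.0855
toolshift [ 0.0969 -0.0116 -0.0127]
twist needed -0.003 q7 -0.192
```

```bash
python3 - <<'E'
from h import *
f=manip.grab_frame("top");g=manip.grab_frame("side")
crop(f,"pics/t2.png",150,150,350,300,4);crop(g,"pics/s2.png",270,80,470,230,4)
E
```

```text
(no output)
```

View pics/s2.png

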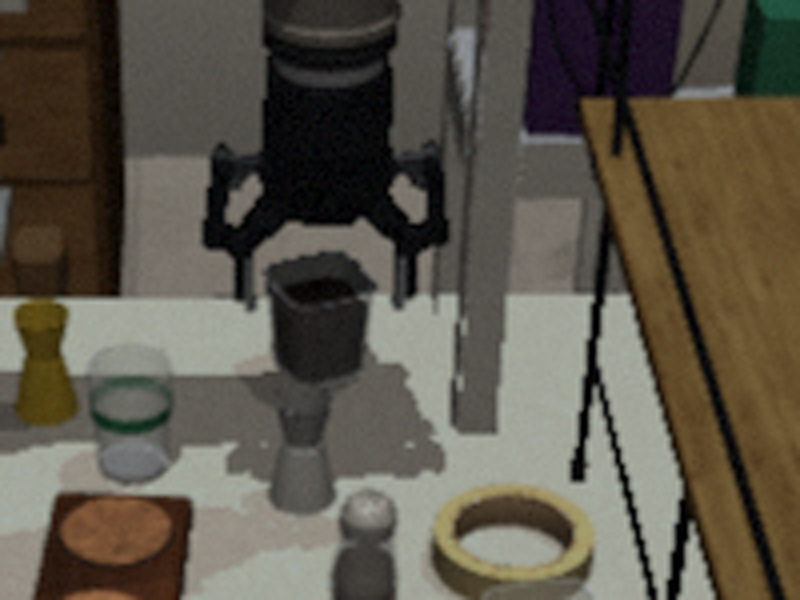

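View pics/t2.png

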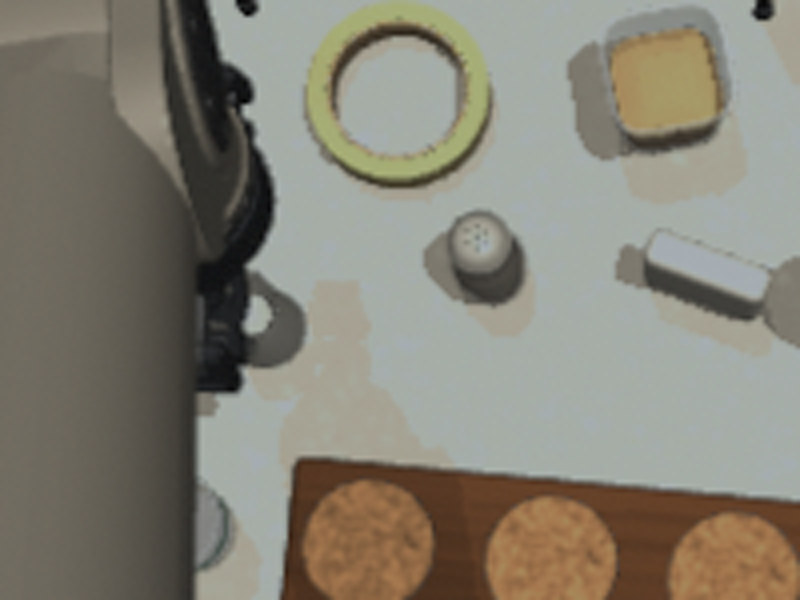

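```bash
python3 -m handwheel '[[[0,-0.006,-0.007],0,1],[[0,-0.006,-0.006],0,1],[[0.016,0,0],0,1],[[0.016,0,0],0,1],[[0.016,0,0],0,1],[[0.016,0,0],0,1],[[0.016,0,0],0,1],[[0.012,0,0],0,1],[[0.004,0,0],0,1],[[0,0,0],0,1]]'; python3 st.py 0.6025 0.242 0.047 0
```

```text
t: 4.25
position: [0.6014, 0.243, 0.0409]
eef_rot: [1.217, 1.208, -1.207]
ft_force: [0.2, -0.6, -0.8]
opening: 0.0857
pos [0.6014 0.243  0.0409] yaw_y -0.003 tilt 0.33 t 4.25 F [ 0.2 -0.6 -0.8] op 0.0857
toolshift [-0.0061  0.0011  0.0009]
twist needed -0.003 q7 -0.165
```

```bash
python3 - <<'E'
from h import *
f=manip.grab_frame("top");g=manip.grab_frame("side")
crop(g,"pics/s3.png",290,140,410,230,6)
E
```

```text
(no output)
```

View pics/s3.png

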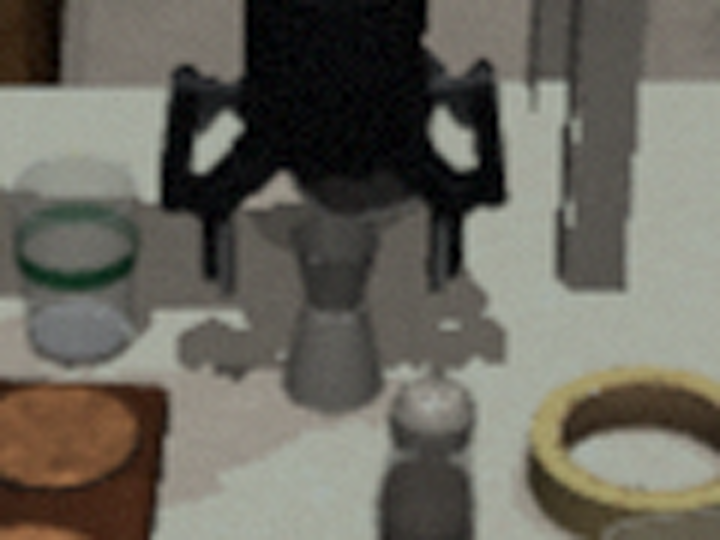

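```bash
python3 -m handwheel '[[[-0.005,0,0],0,0.6],[[0,0,0],0,0.4],[[0,0,0],0,0.2],[[0,0,0],0,0],[[0,0,0],0,0],[[0,0,0],0,0],[[0,0,0],0,0],[[-0.01,0,0],0,0],[[-0.02,0,0],0,0],[[-0.02,0,0],0,0]]'; python3 st.py 0.482 0.179 0.1 0
```

```text
t: 5.6
position: [0.6014, 0.2429, 0.1003]
eef_rot: [1.217, 1.208, -1.206]
ft_force: [0.8, 0.4, -1.2]
opening: 0.034
pos [0.6014 0.2429 0.1003] yaw_y -0.003 tilt 0.38 t 5.6 F [ 0.8  0.4 -1.2] op 0.034
toolshift [-0.0006 -0.1192  0.0643]
twist needed -0.003 q7 -0.196
```

```bash
python3 - <<'E'
from h import *
g=manip.grab_frame("side")
crop(g,"pics/s4.png",290,120,410,210,6)
E
```

```text
(no output)
```

View pics/s4.png

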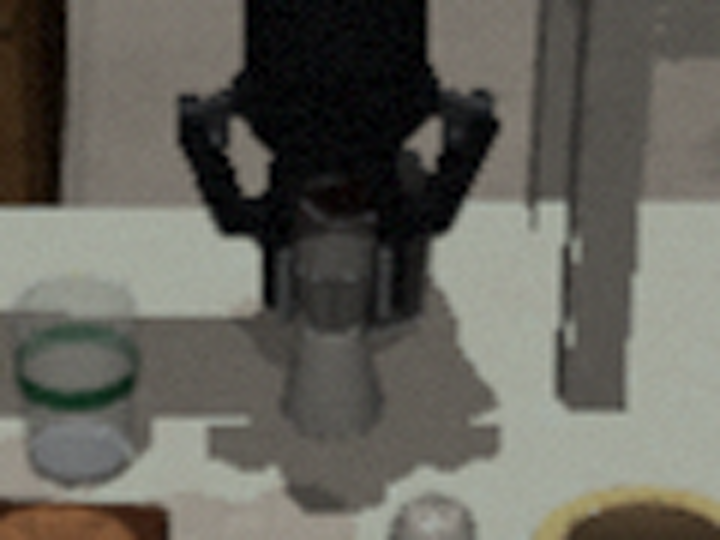

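```bash
python3 -m handwheel '[[[0,-0.04,0.021],0,0],[[0,-0.04,0.021],0,0],[[0,-0.035,0.02],0,0],[[0,-0.004,0.002],0,0],[[0,0,0],0,0],[[0.01,0,0],0,0],[[0.008,0,0],0,0],[[0,0,0],0,0],[[0,0,0],0,0],[[0,0,0],0,0]]'; python3 st.py 0.482 0.179 0.07 0
```

```text
t: 6.9
position: [0.4874, 0.1817, 0.0873]
eef_rot: [1.229, 1.203, -1.19]
ft_force: [-0.4, -0.2, -0.8]
opening: 0.0343
pos [0.4874 0.1817 0.0873] yaw_y -0.002 tilt 1.35 t 6.9 F [-0.4 -0.2 -0.8] op 0.0343
toolshift [ 0.0171 -0.0057  0.0029]
twist needed -0.002 q7 -0.174
```

```bash
python3 - <<'E'
from h import *
g=manip.grab_frame("side")
crop(g,"pics/s5.png",250,140,370,230,6)
E
```

```text
(no output)
```

View pics/s5.png

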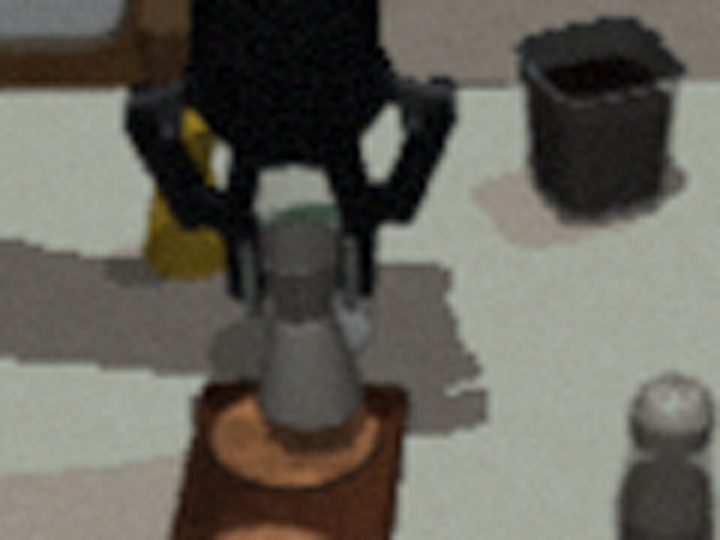

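```bash
python3 -m handwheel '[[[0,-0.006,0.003],0,0],[[0.008,0,0],0,0],[[0.006,0,0],0,0],[[0.003,0,0],0,0],[[0,0,0],0,0],[[0,0,0],0,0],[[0,0,0],0,0],[[0,0,0],0,0],[[0,0,0],0,0],[[0,0,0],0,0]]'; python3 st.py 0.482 0.179 0.068 0
```

```text
t: 8.2
position: [0.4817, 0.1797, 0.0707]
eef_rot: [1.231, 1.206, -1.189]
ft_force: [-2.7, -1.3, 4.6]
opening: 0.0341
pos [0.4817 0.1797 0.0707] yaw_y -0.002 tilt 1.41 t 8.2 F [-2.7 -1.3  4.6] op 0.0341
toolshift [0.0027 0.0002 0.0007]
twist needed -0.002 q7 -0.154
```

```bash
python3 - <<'E'
from h import *
g=manip.grab_frame("side")
crop(g,"pics/s6.png",250,140,370,230,6)
E
```

```text
(no output)
```

View pics/s6.png

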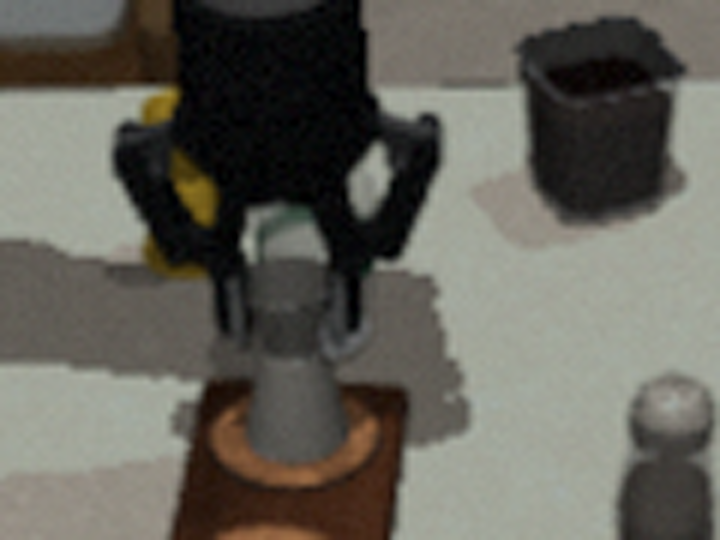

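```bash
python3 -m handwheel '[[[0,0,0],0,0.5],[[0,0,0],0,0.6],[[0,0,0],0,0.8],[[0,0,0],0,1],[[0,0,0],0,1],[[-0.03,0,0],0,1],[[-0.03,0,0],0,1],[[-0.03,0,0],0,1],[[-0.01,0,0],0,1],[[0,0,0],0,1]]'; python3 st.py 0.639 0.115 0.15 0
```

```text
t: 9.5
position: [0.4794, 0.178, 0.172]
eef_rot: [1.23, 1.205, -1.19]
ft_force: [-0.3, 0.2, 0.5]
opening: 0.0852
pos [0.4794 0.178  0.172 ] yaw_y -0.002 tilt 1.34 t 9.5 F [-0.3  0.2  0.5] op 0.0852
toolshift [0.0241 0.1593 0.063 ]
twist needed -0.002 q7 -0.269
```

```bash
python3 - <<'E'
from h import *
g=manip.grab_frame("side")
crop(g,"pics/s7.png",250,120,400,232,5)
E
```

```text
(no output)
```

View pics/s7.png

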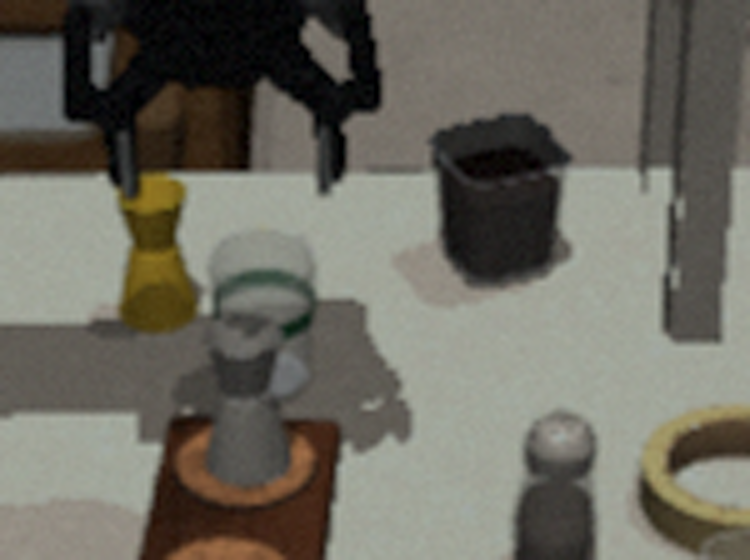

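```bash
python3 -m handwheel '[[[0,0.04,0.016],0,1],[[0,0.04,0.016],0,1],[[0,0.04,0.016],0,1],[[0,0.03,0.012],0,1],[[0,0.008,0.003],0,1],[[0.015,0,0],0,1],[[0.01,0,0],0,1],[[0,0,0],0,1],[[0,0,0],0,1],[[0,0,0],0,1]]'; python3 st.py 0.639 0.115 0.038 0
```

```text
t: 10.8
position: [0.6326, 0.1164, 0.135]
eef_rot: [1.214, 1.22, -1.201]
ft_force: [0.5, 0.1, -0.4]
opening: 0.0855
pos [0.6326 0.1164 0.135 ] yaw_y 0.005 tilt 0.64 t 10.8 F [ 0.5  0.1 -0.4] op 0.0855
toolshift [0.097  0.0064 0.0025]
twist needed 0.005 q7 0.024
```

```bash
python3 - <<'E'
from h import *
f=manip.grab_frame("top");g=manip.grab_frame("side")
crop(g,"pics/s8.png",300,120,450,232,5)
crop(f,"pics/t8.png",200,150,350,262,5)
E
```

```text
(no output)
```

View pics/s8.png

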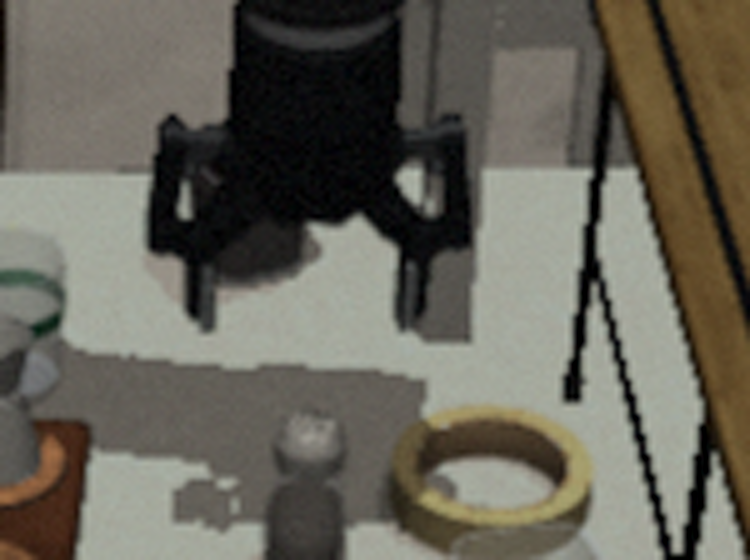

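View pics/t8.png

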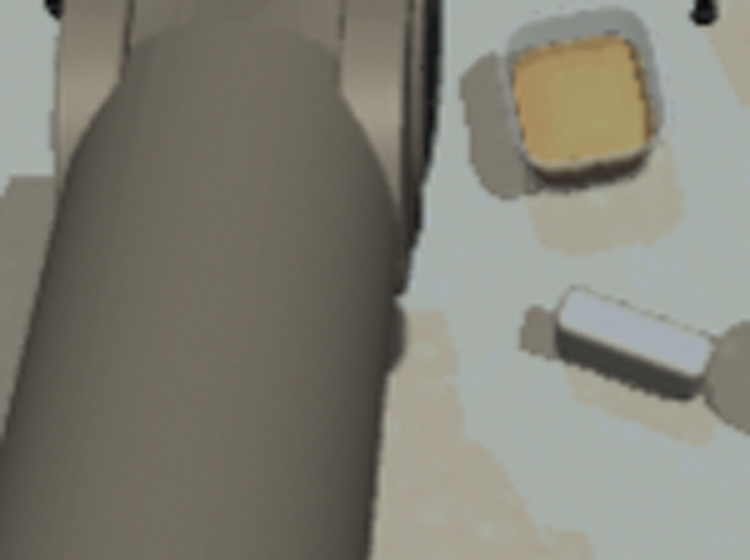

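```bash
python3 -m handwheel '[[[0,0.006,0.002],0,1],[[0.002,0,0],0,1],[[0.016,0,0],0,1],[[0.016,0,0],0,1],[[0.016,0,0],0,1],[[0.016,0,0],0,1],[[0.014,0,0],0,1],[[0.006,0,0],0,1],[[0.003,0,0],0,1],[[0,0,0],0,1]]'; python3 st.py 0.639 0.115 0.038 0
```

```text
t: 12.15
position: [0.6388, 0.1151, 0.0388]
eef_rot: [1.213, 1.22, -1.202]
ft_force: [-0.1, -0.2, 0.4]
opening: 0.0855
pos [0.6388 0.1151 0.0388] yaw_y 0.005 tilt 0.62 t 12.15 F [-0.1 -0.2  0.4] op 0.0855
toolshift [0.0008 0.0002 0.0001]
twist needed 0.005 q7 0.083
```

```bash
python3 - <<'E'
from h import *
g=manip.grab_frame("side")
crop(g,"pics/s9.png",300,150,450,262,5)
E
```

```text
(no output)
```

View pics/s9.png

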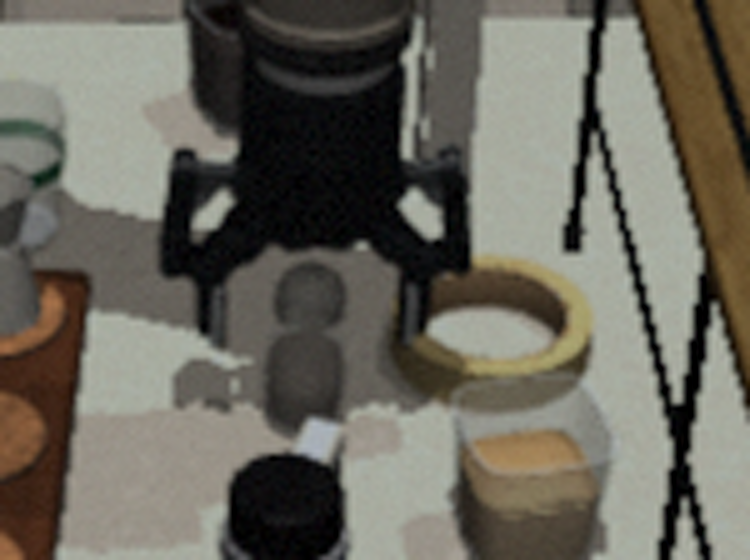

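```bash
python3 -m handwheel '[[[0,0,0],0,0.6],[[0,0,0],0,0.4],[[0,0,0],0,0.2],[[0,0,0],0,0],[[0,0,0],0,0],[[0,0,0],0,0],[[0,0,0],0,0],[[-0.01,0,0],0,0],[[-0.025,0,0],0,0],[[-0.025,0,0],0,0]]'; python3 st.py 0.474 0.0795 0.09 0
```

```text
t: 13.45
position: [0.6379, 0.1143, 0.1009]
eef_rot: [1.212, 1.222, -1.204]
ft_force: [0.5, 0.4, -0.8]
opening: 0.0357
pos [0.6379 0.1143 0.1009] yaw_y 0.005 tilt 0.63 t 13.45 F [ 0.5  0.4 -0.8] op 0.0357
toolshift [ 0.0111 -0.1641  0.0342]
twist needed 0.005 q7 0.049
```

```bash
python3 - <<'E'
from h import *
g=manip.grab_frame("side")
crop(g,"pics/s10.png",300,130,450,242,5)
E
```

```text
(no output)
```

View pics/s10.png

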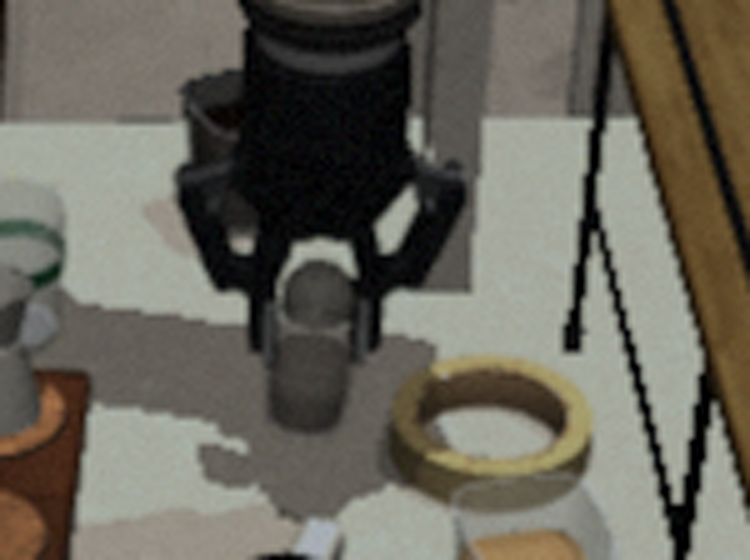

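```bash
python3 -m handwheel '[[[0,-0.045,0.009],0,0],[[0,-0.045,0.009],0,0],[[0,-0.045,0.009],0,0],[[0,-0.023,0.005],0,0],[[0,-0.003,0.001],0,0],[[0.01,0,0],0,0],[[0.01,0,0],0,0],[[0,0,0],0,0],[[0,0,0],0,0],[[0,0,0],0,0]]'; python3 st.py 0.474 0.0795 0.065 0
```

```text
t: 14.75
position: [0.4802, 0.0808, 0.0836]
eef_rot: [1.22, 1.214, -1.193]
ft_force: [-0.4, 0.8, -1.2]
opening: 0.0356
pos [0.4802 0.0808 0.0836] yaw_y 0.005 tilt 0.92 t 14.75 F [-0.4  0.8 -1.2] op 0.0356
toolshift [ 0.0185 -0.0064  0.0015]
twist needed 0.005 q7 0.05
```

```bash
python3 - <<'E'
from h import *
g=manip.grab_frame("side")
crop(g,"pics/s11.png",240,150,390,262,5)
E
```

```text
(no output)
```

View pics/s11.png

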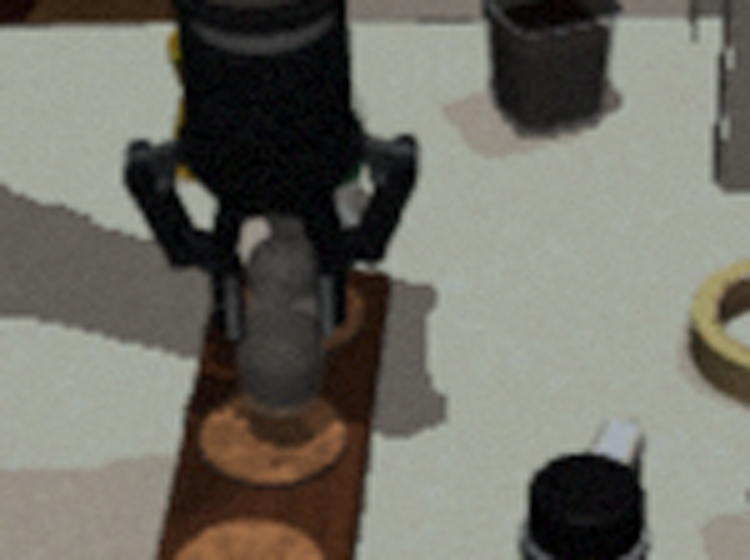

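```bash
python3 -m handwheel '[[[0,-0.006,0.0015],0,0],[[0.008,0,0],0,0],[[0.006,0,0],0,0],[[0.004,0,0],0,0],[[0.002,0,0],0,0],[[0.001,0,0],0,0],[[0,0,0],0,0],[[0,0,0],0,0],[[0,0,0],0,0],[[0,0,0],0,0]]'; python3 st.py 0.474 0.0795 0.061 0
```

```text
t: 16.05
position: [0.4745, 0.0797, 0.0625]
eef_rot: [1.222, 1.215, -1.192]
ft_force: [0.1, -0.6, 0.4]
opening: 0.0364
pos [0.4745 0.0797 0.0625] yaw_y 0.004 tilt 1.02 t 16.05 F [ 0.1 -0.6  0.4] op 0.0364
toolshift [ 0.0015 -0.0005  0.0003]
twist needed 0.004 q7 0.081
```

```bash
python3 - <<'E'
from h import *
g=manip.grab_frame("side")
crop(g,"pics/s12.png",240,150,390,262,5)
E
```

```text
(no output)
```

View pics/s12.png

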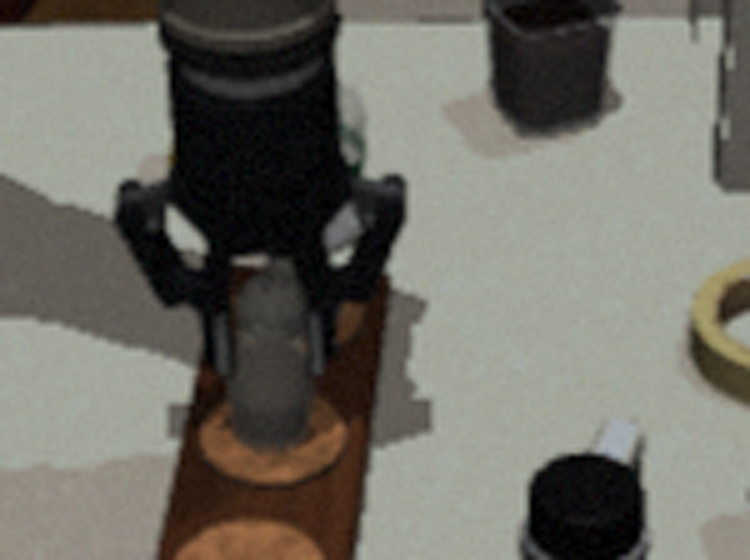

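```bash
python3 -m handwheel '[[[0.002,0,0],0,0],[[0.001,0,0],0,0],[[0,0,0],0,0],[[0,0,0],0,0],[[0,0,0],0,0],[[0,0,0],0,0],[[0,0,0],0,0],[[0,0,0],0,0],[[0,0,0],0,0],[[0,0,0],0,0]]'; python3 st.py 0.474 0.0795 0.061 0
```

```text
t: 17.35
position: [0.4748, 0.0799, 0.0625]
eef_rot: [1.224, 1.218, -1.192]
ft_force: [-0.0, 0.1, 1.9]
opening: 0.0358
pos [0.4748 0.0799 0.0625] yaw_y 0.003 tilt 1.14 t 17.35 F [-0.   0.1  1.9] op 0.0358
toolshift [ 0.0015 -0.0008  0.0004]
twist needed 0.003 q7 0.085
```

```bash
python3 - <<'E'
from h import *
g=manip.grab_frame("side")
crop(g,"pics/s13.png",260,190,340,250,9)
E
```

```text
(no output)
```

View pics/s13.png

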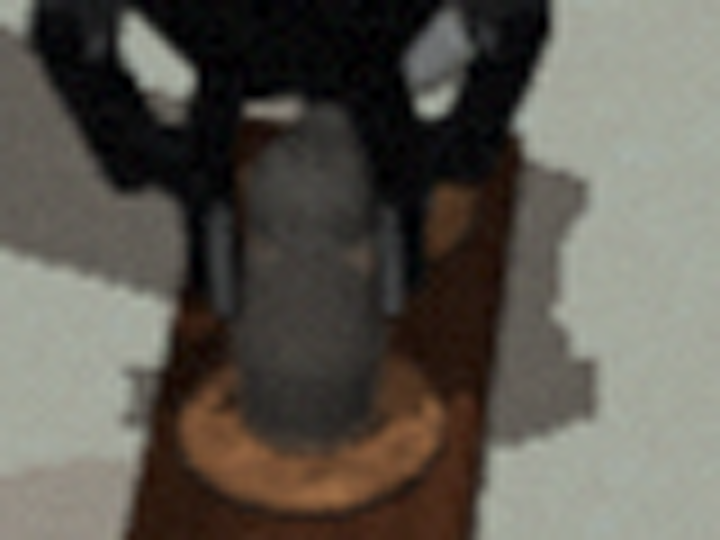

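```bash
python3 - <<'E'
from h import *
g=manip.grab_frame("side")
for z in(.022,.027): print([np.round((np.array(proj(g,(.474,y-.022,z)))-[260,190])*9) for y in (.0795,.085)])
E
```

```text
[array([309., 471.]), array([310., 458.])]
[array([308., 457.]), array([309., 444.])]
```

```bash
python3 -m handwheel '[[[0.003,0,0],0,0],[[0.003,0,0],0,0],[[0.002,0,0],0,0],[[0,0,0],0,0],[[0,0,0],0,0],[[0,0,0],0,0],[[0,0,0],0,0],[[0,0,0],0,0],[[0,0,0],0,0],[[0,0,0],0,0]]'; python3 st.py 0.474 0.0795 0.061 0
```

```text
t: 18.7
position: [0.4749, 0.0801, 0.0622]
eef_rot: [1.23, 1.225, -1.192]
ft_force: [-0.2, -0.9, 3.1]
opening: 0.0361
pos [0.4749 0.0801 0.0622] yaw_y 0.001 tilt 1.55 t 18.7 F [-0.2 -0.9  3.1] op 0.0361
toolshift [ 0.0012 -0.0009  0.0006]
twist needed 0.001 q7 0.095
```

```bash
python3 - <<'E'
from h import *
g=manip.grab_frame("side")
crop(g,"pics/s14.png",260,190,340,250,9)
E
```

```text
(no output)
```

View pics/s14.png

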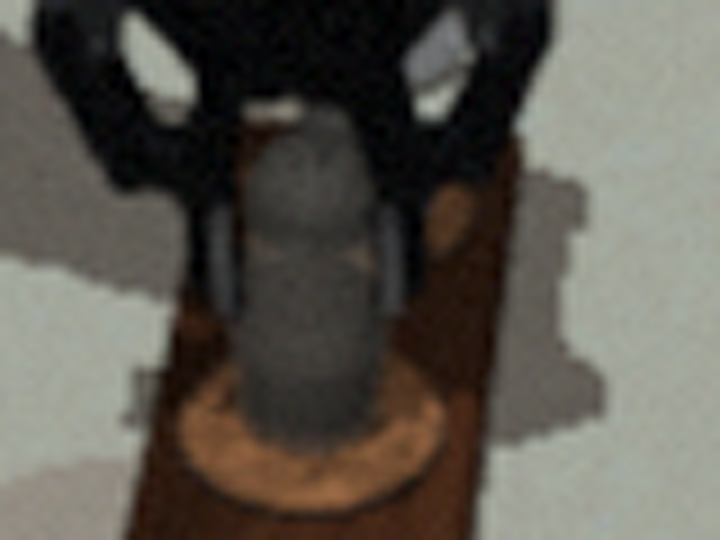

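```bash
python3 -m handwheel '[[[0,0,0],0,0.5],[[0,0,0],0,0.6],[[0,0,0],0,0.8],[[0,0,0],0,1],[[0,0,0],0,1],[[-0.03,0,0],0,1],[[-0.03,0,0],0,1],[[-0.04,0,0],0,1],[[-0.04,0,0],0,1],[[0,0,0],0,1]]'; python3 st.py 0.617 -0.2705 0.19 0
```

```text
t: 20.0
position: [0.4738, 0.0762, 0.2055]
eef_rot: [1.229, 1.225, -1.193]
ft_force: [0.3, 0.4, -0.7]
opening: 0.0856
pos [0.4738 0.0762 0.2055] yaw_y 0.001 tilt 1.47 t 20.0 F [ 0.3  0.4 -0.7] op 0.0856
toolshift [0.0073 0.1428 0.3471]
twist needed 0.001 q7 -0.1
```

```bash
python3 - <<'E'
from h import *
g=manip.grab_frame("side")
crop(g,"pics/s15.png",260,150,360,250,6)
E
```

```text
(no output)
```

View pics/s15.png

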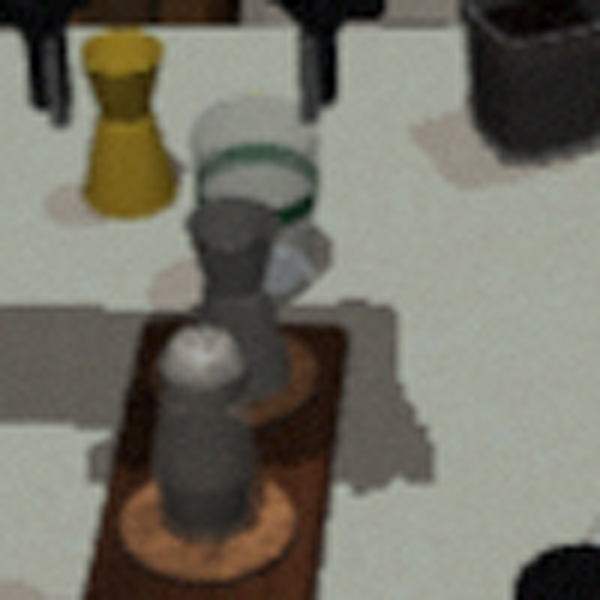

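```bash
python3 -m handwheel '[[[0,0.02,0.05],0,1],[[0,0.02,0.05],0,1],[[0,0.02,0.05],0,1],[[0,0.02,0.05],0,1],[[0,0.02,0.05],0,1],[[0,0.02,0.05],0,1],[[0,0.012,0.03],0,1],[[0,0.005,0.012],0,1],[[0,0,0],0,1],[[0,0,0],0,1]]'; python3 st.py 0.617 -0.2705 0.19 0
python3 - <<'E'
from h import *
f=manip.grab_frame("top");g=manip.grab_frame("side")
print("bottle base",plane(g,420,418,0),"nozzle tri",tri(f,(536,168),g,(405,328)),tri(f,(545,154),g,(432,316)))
crop(f,"pics/t16.png",200,180,320,300,6);crop(g,"pics/s16.png",280,200,480,400,4)
cv2.imwrite("pics/t16f.png",f["img"][:,:,::-1])
E
```

```text
t: 21.3
position: [0.6087, -0.2683, 0.1779]
eef_rot: [1.214, 1.252, -1.202]
ft_force: [0.4, 0.7, 0.0]
opening: 0.0853
pos [ 0.6087 -0.2683  0.1779] yaw_y 0.011 tilt 2.11 t 21.3 F [0.4 0.7 0. ] op 0.0853
toolshift [-0.0124  0.008   0.0019]
twist needed 0.011 q7 0.672
bottle base [ 0.71448678 -0.40763126  0.        ] nozzle tri (array([ 0.68383891, -0.38431702,  0.21794257]), np.float64(0.02405731474206618)) (array([ 0.71200617, -0.3890399 ,  0.24681681]), np.float64(0.003467330699194547))
```

View pics/t16.png

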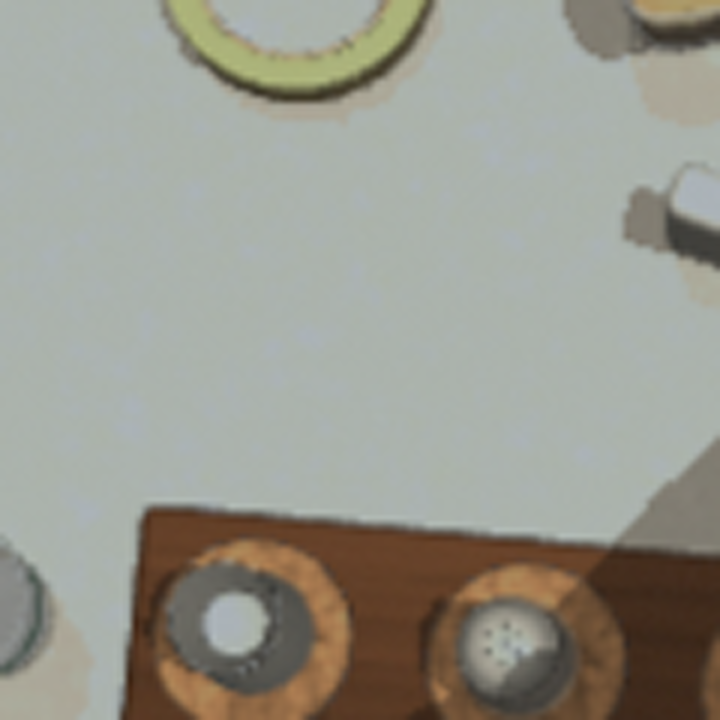

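View pics/s16.png

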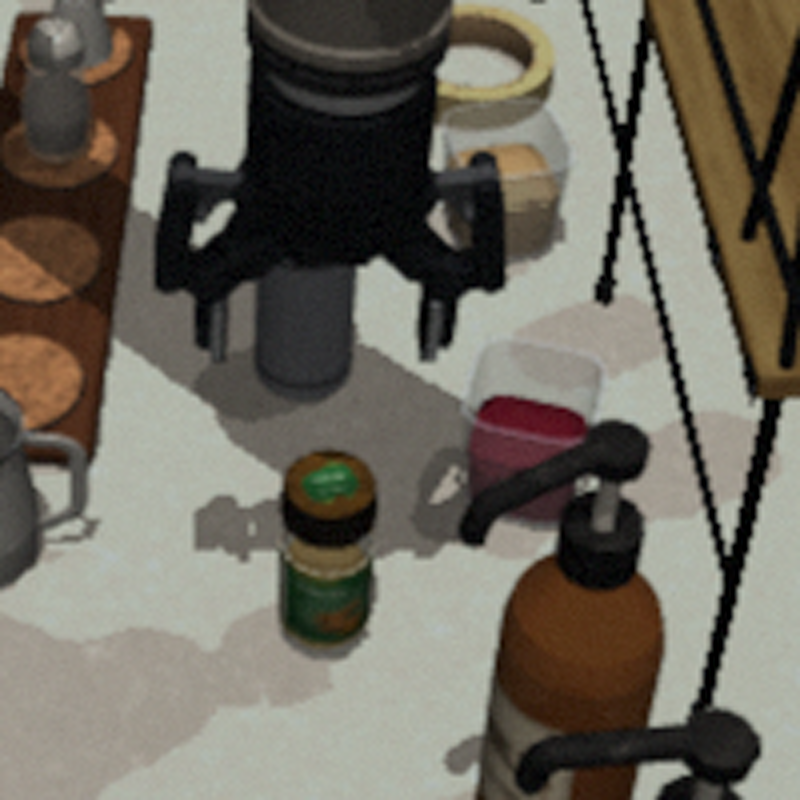

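View pics/t16f.png

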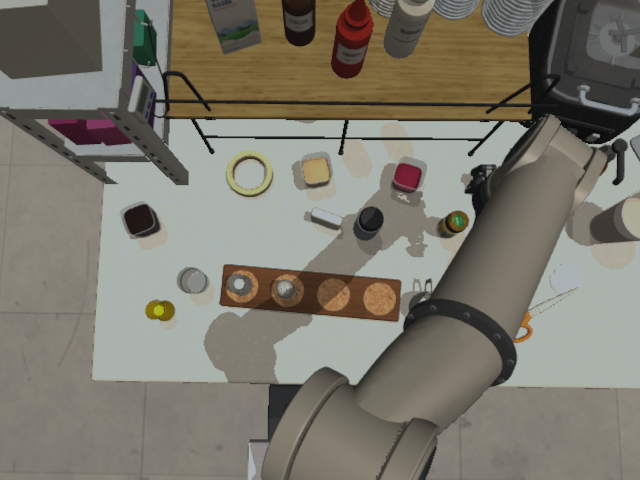

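```bash
python3 - <<'E'
from h import *
f=manip.grab_frame("top");g=manip.grab_frame("side")
for n,u,v,z in [("shk dome",510,645,.107),("jig rim",225,617,.1),("jig foot",250,638,.024)]:print(n,plane(f,200+u/6,180+v/6,z))
print(tri(f,(200+510/6,180+645/6),g,(280+55/4,200+40/4)))
# expected projections, for comparison
for P in [(.474,.0795,.107),(.482,.179,.1)]:
    a=proj(f,P);print((a[0]-200)*6,(a[1]-180)*6)
E
```

```text
shk dome [0.47567454 0.08036331 0.107     ]
jig rim [0.48421045 0.17739315 0.1       ]
jig foot [0.48180084 0.17853056 0.024     ]
(array([0.47555078, 0.08054839, 0.10195605]), np.float64(0.000848662248157229))
512.4750476841855 650.0275550262537
220.05983153346074 623.4596478790743
```

```bash
python3 -m handwheel '[[[0,0.006,0.002],0,1],[[0,0.003,0],0,1],[[0.018,0,0],0,1],[[0.018,0,0],0,1],[[0.018,0,0],0,1],[[0.018,0,0],0,1],[[0.016,0,0],0,1],[[0.01,0,0],0,1],[[0.004,0,0],0,1],[[0,0,0],0,1]]'; python3 st.py 0.617 -0.2705 0.066 0
python3 - <<'E'
from h import *
g=manip.grab_frame("side")
crop(g,"pics/s17.png",290,240,440,390,4)
E
```

```text
t: 22.75
position: [0.6161, -0.2658, 0.068]
eef_rot: [1.213, 1.253, -1.201]
ft_force: [-1.1, -0.2, 0.7]
opening: 0.0853
pos [ 0.6161 -0.2658  0.068 ] yaw_y 0.013 tilt 2.15 t 22.75 F [-1.1 -0.2  0.7] op 0.0853
toolshift [0.0018 0.0009 0.0047]
twist needed 0.013 q7 0.727
```

View pics/s17.png

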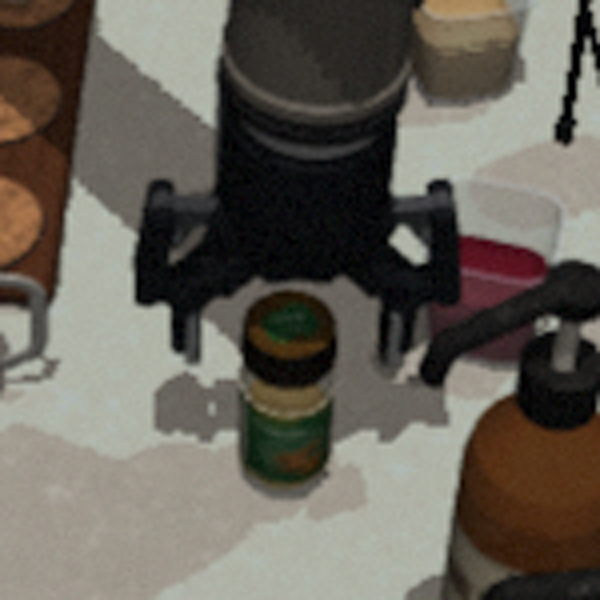

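```bash
python3 -m handwheel '[[[0,0.001,0.004],0,0.8],[[0,0,0],0,0.5],[[0,0,0],0,0.2],[[0,0,0],0,0],[[0,0,0],0,0],[[0,0,0],0,0],[[-0.01,0,0],0,0],[[-0.02,0,0],0,0],[[-0.03,0,0],0,0],[[-0.03,0,0],0,0]]'; python3 st.py 0.4665 -0.020 0.16 0
python3 - <<'E'
from h import *
g=manip.grab_frame("side")
crop(g,"pics/s18.png",290,200,440,350,4)
E
```

```text
t: 24.05
position: [0.6188, -0.2729, 0.1631]
eef_rot: [1.213, 1.254, -1.202]
ft_force: [0.6, 0.4, -1.0]
opening: 0.0429
pos [ 0.6188 -0.2729  0.1631] yaw_y 0.012 tilt 2.17 t 24.05 F [ 0.6  0.4 -1. ] op 0.0429
toolshift [ 0.0142 -0.1491 -0.2544]
twist needed 0.012 q7 0.682
```

View pics/s18.png

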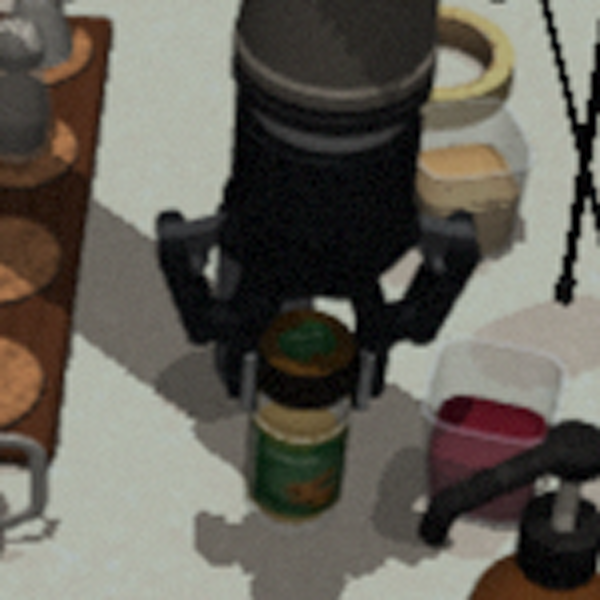

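```bash
python3 -m handwheel '[[[0,-0.027,-0.042],0,0],[[0,-0.027,-0.042],0,0],[[0,-0.027,-0.042],0,0],[[0,-0.025,-0.042],0,0],[[0,-0.022,-0.042],0,0],[[0,-0.015,-0.03],0,0],[[0,-0.004,-0.01],0,0],[[0,0,0],0,0],[[0,0,0],0,0],[[0,0,0],0,0]]'; python3 st.py 0.4665 -0.020 0.1 0
```

```text
t: 25.35
position: [0.4721, -0.0251, 0.1862]
eef_rot: [1.227, 1.231, -1.19]
ft_force: [-0.3, 0.5, -1.6]
opening: 0.0425
pos [ 0.4721 -0.0251  0.1862] yaw_y 0.006 tilt 1.61 t 25.35 F [-0.3  0.5 -1.6] op 0.0425
toolshift [ 0.0862 -0.0057 -0.0027]
twist needed 0.006 q7 0.174
```

```bash
python3 -m handwheel '[[[0.004,-0.005,-0.003],0,0],[[0.018,0,0],0,0],[[0.018,0,0],0,0],[[0.018,0,0],0,0],[[0.015,0,0],0,0],[[0.008,0,0],0,0],[[0,0,0],0,0],[[0,0,0],0,0],[[0,0,0],0,0],[[0,0,0],0,0]]'; python3 st.py 0.4665 -0.020 0.089 0
python3 - <<'E'
from h import *
g=manip.grab_frame("side")
crop(g,"pics/s19.png",240,160,360,280,5)
E
```

```text
t: 26.6
position: [0.4676, -0.0221, 0.1026]
eef_rot: [1.23, 1.227, -1.194]
ft_force: [-0.6, -0.4, -0.8]
opening: 0.0427
pos [ 0.4676 -0.0221  0.1026] yaw_y 0.0 tilt 1.56 t 26.6 F [-0.6 -0.4 -0.8] op 0.0427
toolshift [ 0.0136 -0.0011 -0.0018]
twist needed 0.0 q7 0.302
```

View pics/s19.png

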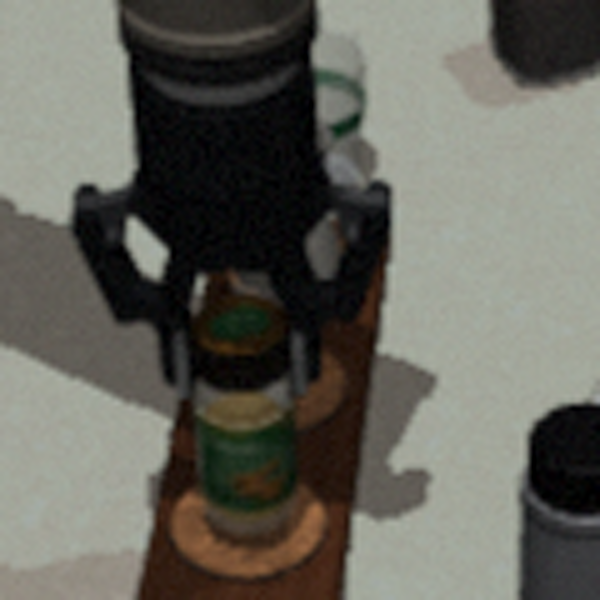

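```bash
python3 -m handwheel '[[[0,-0.001,-0.002],0,0],[[0.004,0,0],0,0],[[0.003,0,0],0,0],[[0.003,0,0],0,0],[[0.002,0,0],0,0],[[0.002,0,0],0,0],[[0.001,0,0],0,0],[[0,0,0],0,0],[[0,0,0],0,0],[[0,0,0],0,0]]'; python3 st.py 0.4665 -0.020 0.089 0
python3 - <<'E'
from h import *
g=manip.grab_frame("side")
crop(g,"pics/s20.png",240,180,360,280,6)
E
```

```text
t: 27.9
position: [0.4671, -0.0199, 0.0914]
eef_rot: [1.236, 1.231, -1.193]
ft_force: [-1.2, -0.1, 1.5]
opening: 0.0429
pos [ 0.4671 -0.0199  0.0914] yaw_y -0.002 tilt 1.9 t 27.9 F [-1.2 -0.1  1.5] op 0.0429
toolshift [ 0.0024 -0.0006  0.0002]
twist needed -0.002 q7 0.324
```

View pics/s20.png

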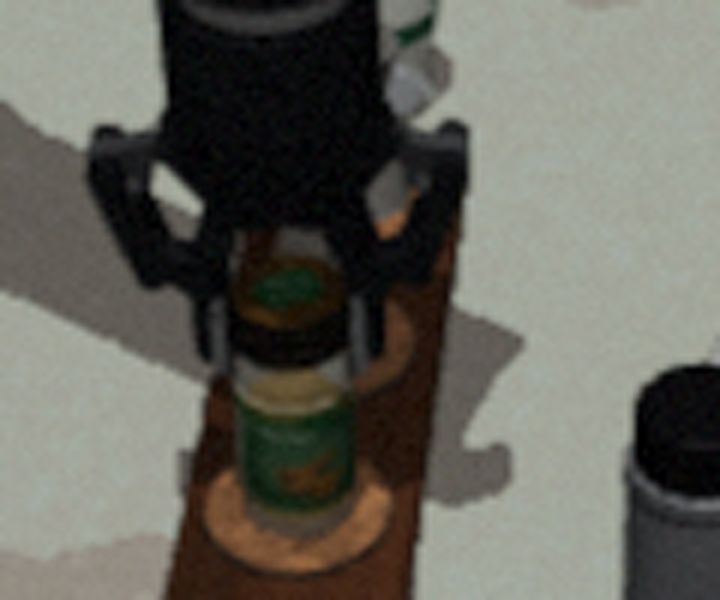

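```bash
python3 -m handwheel '[[[0,0,0],0,0.6],[[0,0,0],0,0.7],[[0,0,0],0,0.9],[[0,0,0],0,1],[[0,0,0],0,1],[[-0.03,0,0],0,1],[[-0.03,0,0],0,1],[[-0.03,0,0],0,1],[[-0.02,0,0],0,1],[[0,0,0],0,1]]'; python3 st.py 0.615 -0.09 0.19 0
python3 - <<'E'
from h import *
g=manip.grab_frame("side")
crop(g,"pics/s21.png",240,140,420,300,4)
E
```

```text
t: 29.2
position: [0.4666, -0.0237, 0.2041]
eef_rot: [1.235, 1.231, -1.194]
ft_force: [-0.5, 0.2, -0.1]
opening: 0.0854
pos [ 0.4666 -0.0237  0.2041] yaw_y -0.002 tilt 1.87 t 29.2 F [-0.5  0.2 -0.1] op 0.0854
toolshift [0.0121 0.1485 0.0664]
twist needed -0.002 q7 0.138
```

View pics/s21.png

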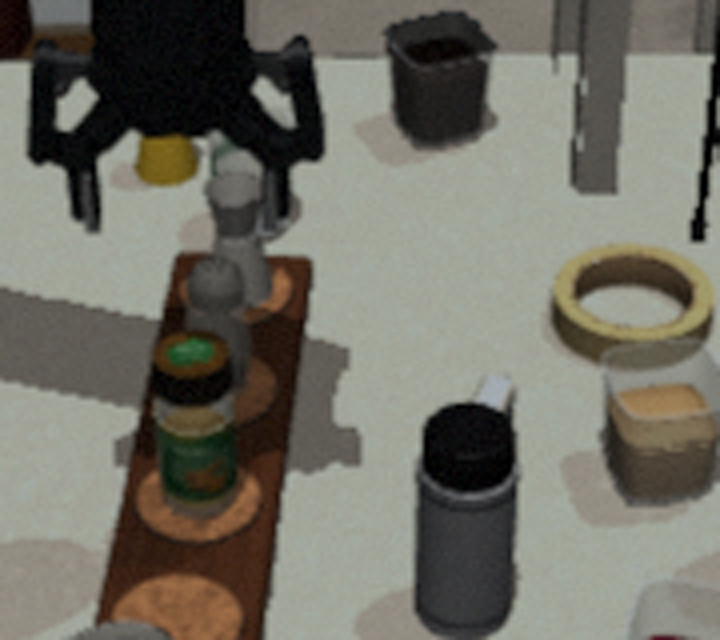

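```bash
python3 -m handwheel '[[[0,0.036,0.016],0,1],[[0,0.036,0.016],0,1],[[0,0.036,0.016],0,1],[[0,0.03,0.013],0,1],[[0,0.008,0.004],0,1],[[0,0,0],0,1],[[0,0,0],0,1],[[0,0,0],0,1],[[0,0,0],0,1],[[0,0,0],0,1]]'; python3 st.py 0.615 -0.09 0.06 0
python3 - <<'E'
from h import *
g=manip.grab_frame("side")
crop(g,"pics/s22.png",270,140,450,300,4)
E
```

```text
t: 30.5
position: [0.6086, -0.0867, 0.1911]
eef_rot: [1.227, 1.248, -1.201]
ft_force: [-0.0, -0.5, 0.0]
opening: 0.0858
pos [ 0.6086 -0.0867  0.1911] yaw_y 0.002 tilt 2.25 t 30.5 F [-0.  -0.5  0. ] op 0.0858
toolshift [0.1308 0.0084 0.008 ]
twist needed 0.002 q7 0.397
```

View pics/s22.png

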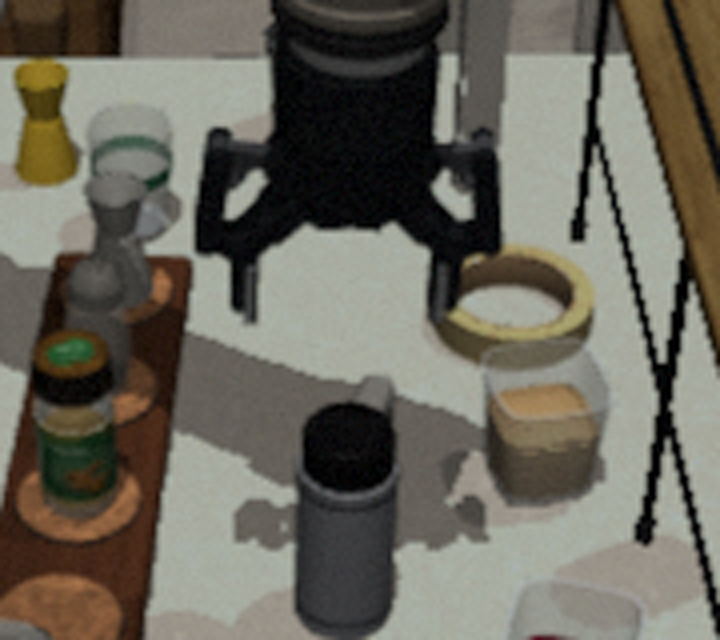

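```bash
python3 -m handwheel '[[[0,0.007,0.006],0,1],[[0,0.001,0.002],0,1],[[0.016,0,0],0,1],[[0.018,0,0],0,1],[[0.018,0,0],0,1],[[0.018,0,0],0,1],[[0.018,0,0],0,1],[[0.018,0,0],0,1],[[0.012,0,0],0,1],[[0.003,0,0],0,1]]'; python3 st.py 0.615 -0.09 0.06 0
python3 - <<'E'
from h import *
g=manip.grab_frame("side")
crop(g,"pics/s23.png",270,170,450,310,4)
E
```

```text
t: 31.8
position: [0.6147, -0.0905, 0.0599]
eef_rot: [1.226, 1.249, -1.203]
ft_force: [-0.9, -0.1, 15.8]
opening: 0.0852
pos [ 0.6147 -0.0905  0.0599] yaw_y 0.003 tilt 2.28 t 31.8 F [-0.9 -0.1 15.8] op 0.0852
toolshift [-0.0001  0.0003 -0.0005]
twist needed 0.003 q7 0.503
```

View pics/s23.png

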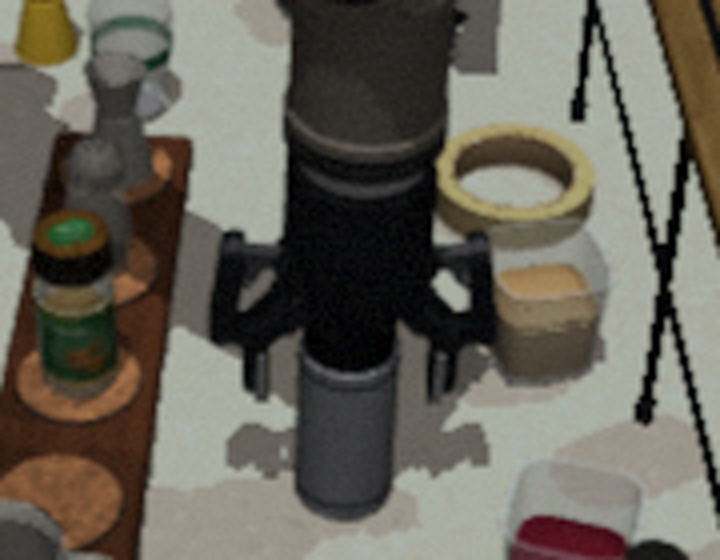

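```bash
python3 -m handwheel '[[[-0.008,0,0],0,1],[[-0.006,0,0],0,0.9],[[0,0,0],0,0.7],[[0,0,0],0,0.5],[[0,0,0],0,0.2],[[0,0,0],0,0],[[0,0,0],0,0],[[0,0,0],0,0],[[0,0,0],0,0],[[0,0,0],0,0]]'; python3 st.py 0.459 -0.12 0.15 0
python3 - <<'E'
from h import *
g=manip.grab_frame("side")
crop(g,"pics/s24.png",270,170,450,310,4)
E
```

```text
t: 33.1
position: [0.6164, -0.0916, 0.0771]
eef_rot: [1.228, 1.246, -1.2]
ft_force: [-0.6, 0.3, 1.3]
opening: 0.0519
pos [ 0.6164 -0.0916  0.0771] yaw_y 0.002 tilt 2.19 t 33.1 F [-0.6  0.3  1.3] op 0.0519
toolshift [-0.0718 -0.1584  0.0255]
twist needed 0.002 q7 0.492
```

View pics/s24.png

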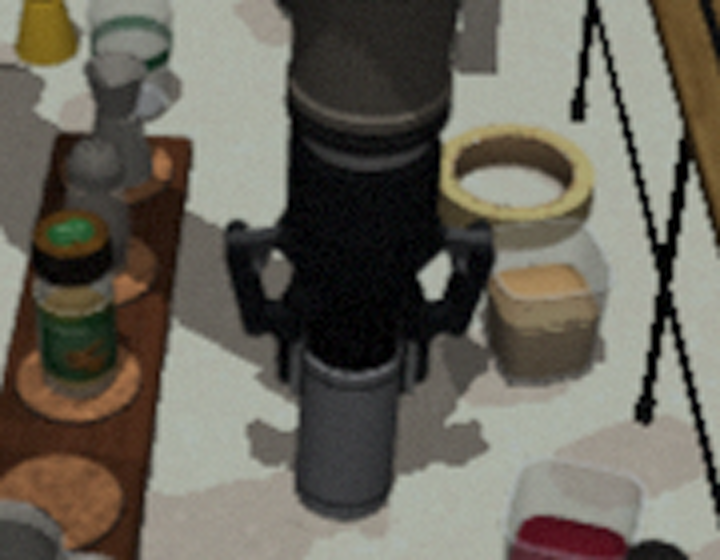

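```bash
python3 -m handwheel '[[[-0.01,0,0],0,0],[[-0.025,0,0],0,0],[[-0.025,0,0],0,0],[[-0.01,0,0],0,0],[[0,0,0],0,0],[[0,-0.04,0.006],0,0],[[0,-0.04,0.006],0,0],[[0,-0.035,0.005],0,0],[[0,-0.02,0.003],0,0],[[0,0,0],0,0]]'; python3 st.py 0.459 -0.12 0.115 0
python3 - <<'E'
from h import *
f=manip.grab_frame("top");g=manip.grab_frame("side")
crop(g,"pics/s25.png",220,170,400,310,4);crop(f,"pics/t25.png",300,190,460,330,5)
E
```

```text
t: 34.4
position: [0.4744, -0.1134, 0.1459]
eef_rot: [1.223, 1.254, -1.206]
ft_force: [0.5, 0.8, -1.8]
opening: 0.0522
pos [ 0.4744 -0.1134  0.1459] yaw_y 0.004 tilt 2.44 t 34.4 F [ 0.5  0.8 -1.8] op 0.0522
toolshift [ 0.031  -0.0148  0.0077]
twist needed 0.004 q7 0.472
```

View pics/s25.png

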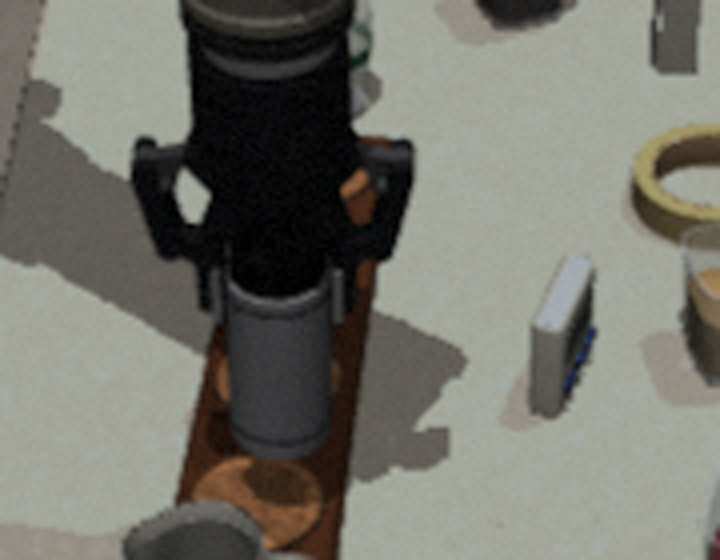

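View pics/t25.png

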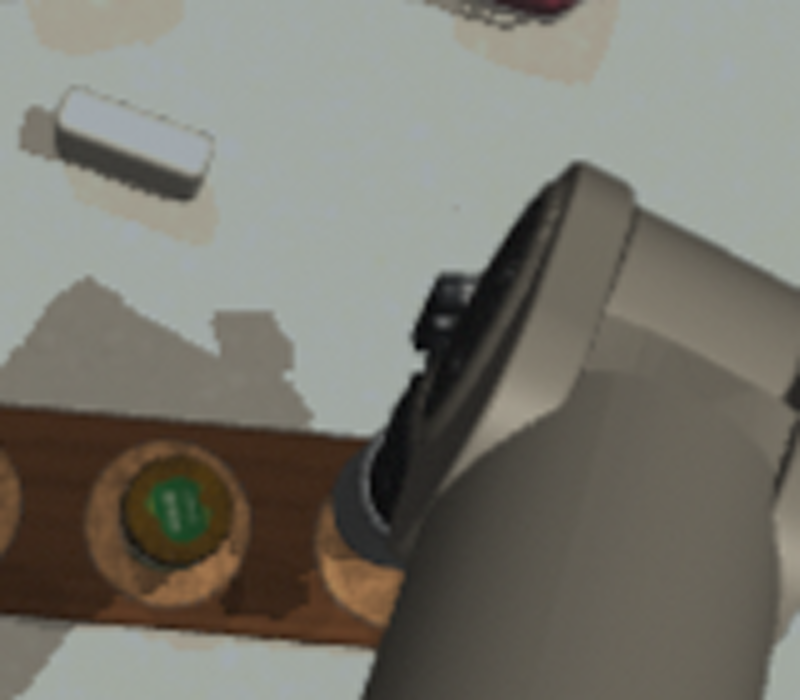

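```bash
python3 -m handwheel '[[[0,-0.01,0.005],0,0],[[0,-0.005,0.002],0,0],[[0,0,0],0,0],[[0.012,0,0],0,0],[[0.012,0,0],0,0],[[0.008,0,0],0,0],[[0,0,0],0,0],[[0,0,0],0,0],[[0,0,0],0,0],[[0,0,0],0,0]]'; python3 st.py 0.459 -0.12 0.1 0
python3 - <<'E'
from h import *
g=manip.grab_frame("side")
crop(g,"pics/s26.png",220,170,400,310,4)
E
```

```text
t: 35.75
position: [0.4625, -0.1192, 0.1116]
eef_rot: [1.219, 1.252, -1.203]
ft_force: [0.8, -0.2, -1.8]
opening: 0.0524
pos [ 0.4625 -0.1192  0.1116] yaw_y 0.007 tilt 2.25 t 35.75 F [ 0.8 -0.2 -1.8] op 0.0524
toolshift [ 0.0116 -0.0033  0.0011]
twist needed 0.007 q7 0.537
```

View pics/s26.png

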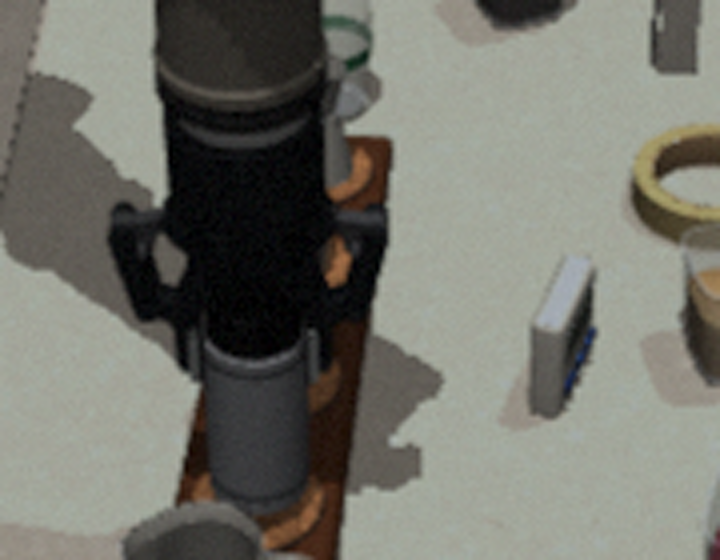

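```bash
python3 -m handwheel '[[[0,-0.003,0.001],0,0],[[0.004,0,0],0,0],[[0.003,0,0],0,0],[[0.002,0,0],0,0],[[0.002,0,0],0,0],[[0.001,0,0],0,0],[[0,0,0],0,0],[[0,0,0],0,0],[[0,0,0],0,0],[[0,0,0],0,0]]'; python3 st.py 0.459 -0.12 0.1 0
python3 - <<'E'
from h import *
g=manip.grab_frame("side")
crop(g,"pics/s27.png",220,190,360,310,5)
E
```

```text
t: 37.05
position: [0.4592, -0.1198, 0.0992]
eef_rot: [1.22, 1.252, -1.202]
ft_force: [-1.1, -0.2, -0.4]
opening: 0.0518
pos [ 0.4592 -0.1198  0.0992] yaw_y 0.007 tilt 2.27 t 37.05 F [-1.1 -0.2 -0.4] op 0.0518
toolshift [-0.0008 -0.0002  0.0001]
twist needed 0.007 q7 0.559
```

View pics/s27.png

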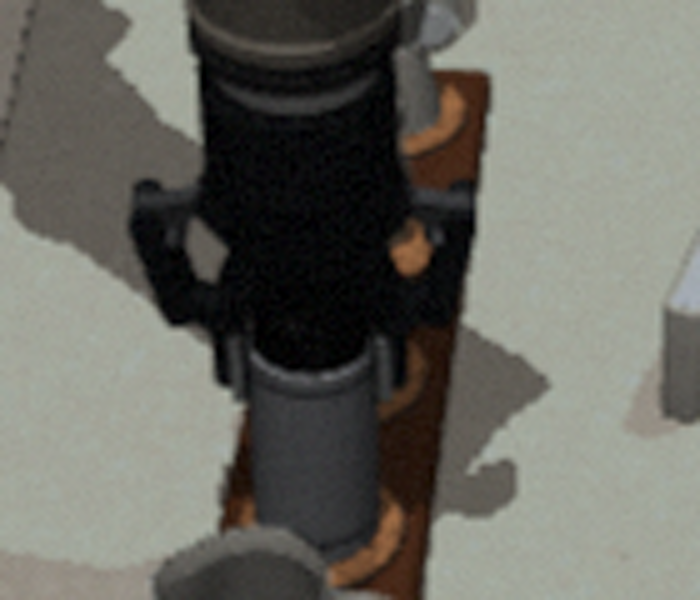

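```bash
python3 -m handwheel '[[[0.001,0,0],0,0],[[0.001,0,0],0,0],[[0.001,0,0],0,0],[[0,0,0],0,0],[[0,0,0],0,0],[[0,0,0],0,0],[[0,0,0],0,0],[[0,0,0],0,0],[[0,0,0],0,0],[[0,0,0],0,0]]'; python3 st.py 0.459 -0.12 0.1 0
```

```text
t: 38.35
position: [0.4594, -0.1203, 0.0992]
eef_rot: [1.223, 1.254, -1.201]
ft_force: [-0.4, -0.5, 0.8]
opening: 0.0522
pos [ 0.4594 -0.1203  0.0992] yaw_y 0.006 tilt 2.41 t 38.35 F [-0.4 -0.5  0.8] op 0.0522
toolshift [-0.0008 -0.0005 -0.0004]
twist needed 0.006 q7 0.563
```

In contact; release, lift clear of the lid, then retreat sideways for a final look.

```bash
python3 -m handwheel '[[[0,0,0],0,0.7],[[0,0,0],0,0.8],[[0,0,0],0,0.9],[[0,0,0],0,1],[[0,0,0],0,1],[[-0.02,0,0],0,1],[[-0.03,0,0],0,1],[[-0.03,0,0],0,1],[[-0.03,0,0],0,1],[[-0.02,0,0],0,1]]'; python3 st.py 0.55 -0.35 0.25 0
python3 - <<'E'
from h import *
g=manip.grab_frame("side")
crop(g,"pics/s28.png",220,120,400,310,3.1)
E
```

```text
t: 39.6
position: [0.4609, -0.1253, 0.2314]
eef_rot: [1.221, 1.256, -1.205]
ft_force: [1.0, -0.3, -0.6]
opening: 0.0853
pos [ 0.4609 -0.1253  0.2314] yaw_y 0.006 tilt 2.48 t 39.6 F [ 1.  -0.3 -0.6] op 0.0853
toolshift [-0.0289  0.0874  0.2243]
twist needed 0.006 q7 0.367
```

View pics/s28.png

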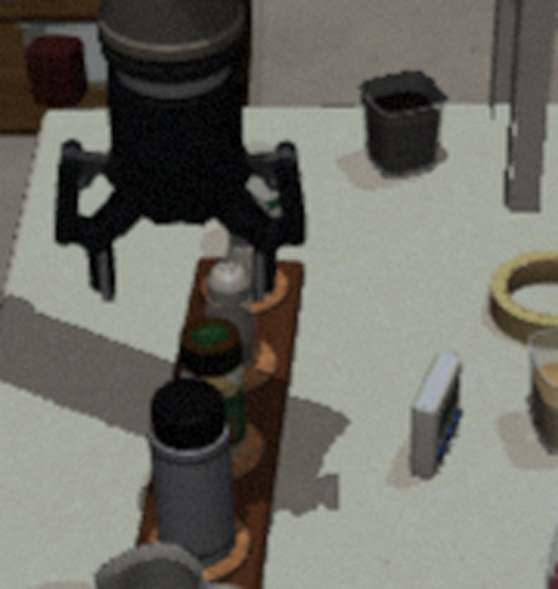

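```bash
python3 -m handwheel '[[[-0.02,0,0],0,1],[[-0.03,0,0],0,1],[[-0.01,0.02,0.04],0,1],[[0,0.02,0.04],0,1],[[0,0.02,0.04],0,1],[[0,0.02,0.03],0,1],[[0,0.01,0.01],0,1],[[0,0,0],0,1],[[0,0,0],0,1],[[0,0,0],0,1]]'; python3 st.py 0.55 -0.35 0.25 0
python3 - <<'E'
from h import *
f=manip.grab_frame("top");g=manip.grab_frame("side")
crop(g,"pics/s29.png",250,150,350,310,3.7);crop(f,"pics/t29.png",210,190,410,330,4)
E
```

```text
t: 40.9
position: [0.5564, -0.2864, 0.2833]
eef_rot: [1.221, 1.262, -1.195]
ft_force: [0.0, 0.8, -0.6]
opening: 0.0856
pos [ 0.5564 -0.2864  0.2833] yaw_y 0.013 tilt 2.73 t 40.9 F [ 0.   0.8 -0.6] op 0.0856
toolshift [ 0.0307 -0.0066  0.0648]
twist needed 0.013 q7 0.726
```

View pics/s29.png

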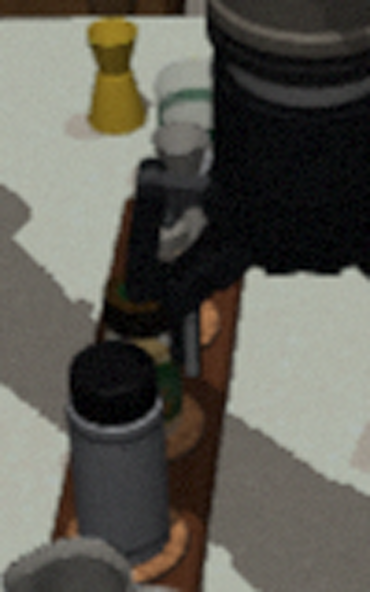

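View pics/t29.png

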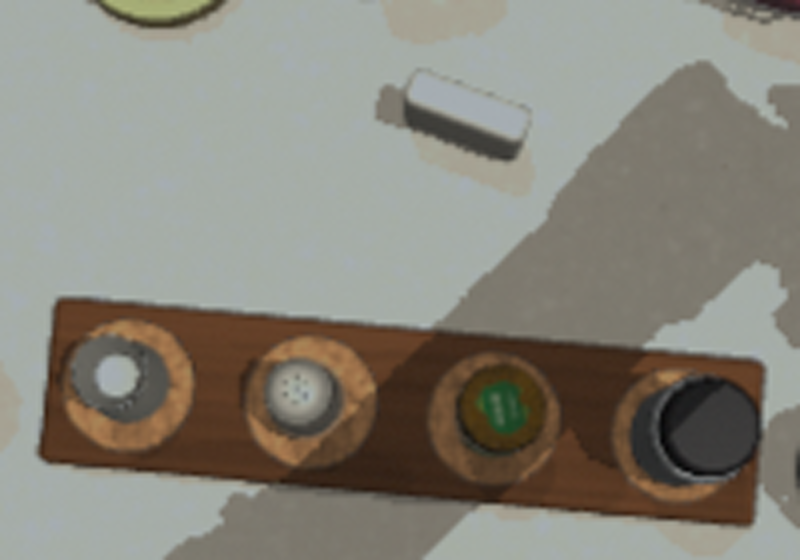

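```bash
python3 - <<'E'
from h import *
f=manip.grab_frame("top");g=manip.grab_frame("side")
M=dict(can=(.459,-.12),jar=(.4665,-.02),shk=(.474,.0795),jig=(.482,.179))
for n,u,v,z in [("can",709,427,.154),("jar",502,408,.127),("shk",296,389,.107),("jig",115,376,.1)]:
    p=plane(f,210+u/4,190+v/4,z);print(n,p.round(4),((p[:2]-M[n])*1000).round(1))
# canister on body base: left edge etc. side base bottom
for z,y in((.154,None),):
    print("can side",plane(g,250+113/3.7,150+372/3.7,.154).round(4))
print("timer",[plane(f,210+u/4,190+v/4,.072).round(4) for u,v in((405,92),(418,70),(522,130),(529,112))])
s=manip.sense();print(s["ft_force"],np.abs(s["joint_velocities"]).max())
E
```

```text
can [ 0.4579 -0.1182  0.154 ] [-1.1  1.8]
jar [ 0.467  -0.0204  0.127 ] [ 0.5 -0.4]
shk [0.4761 0.0824 0.107 ] [2.1 2.9]
jig [0.4819 0.1748 0.1   ] [-0.1 -4.2]
can side [ 0.4585 -0.1255  0.154 ]
timer [array([0.6362, 0.0294, 0.072 ]), array([0.6482, 0.0227, 0.072 ]), array([ 0.6166, -0.0326,  0.072 ]), array([ 0.6263, -0.0363,  0.072 ])]
[ 0.5751721  -0.65316641 -0.34326728] 0.005520633515193874
```

```bash
python3 -c "
from plant import manip
print(manip.sign_off())"
```

```text
the job is handed in; nothing more can be done
None
```

The four things now stand upright on the cork mats, in order from the steel milk jug. The tea canister is on mat 4, next to the jug, then the spice jar on mat 3, the shaker on mat 2 and the bar measure on mat 1. I handed the job in at about 41 s, with the gripper open and clear of everything; no verdict is reported.

- **Last camera check:** in the final top view, the centres were about 2 mm (canister), 1 mm (jar), 4 mm (shaker) and 4 mm (bar measure) from the mat centres. The limit is 13 mm. The timer was where it started, to within about 2 mm.
- **Where checks disagreed:**
  - The side view put the canister about 7 mm further in y than the top view, but still within the limit.
  - The side view made the shaker's base look about 7 mm off in y. The top view showed 4 mm or less.
  - For the bar measure, the rim gave 4 mm off but an earlier sight of the foot gave about 0.5 mm.
- **One slip:** on the way down to the canister, the gripper's body pressed on the lid with about 16 N (the limit is 40 N). I raised it and gripped higher, and the canister stayed upright.

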